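Vent the resin-curing oven with its shutter held half open

ROBOT

A 6-joint arm with a two-finger parallel gripper is mounted at the origin on the work surface. World frame = base frame: x ahead of the robot, y to its left, z up, the work surface at z = 0. Lengths are in m, angles in rad, forces in N, time in s.
With the tool pointing down it reaches from about 0.35 to 0.85 m from the base axis. Payload 8.1 kg.
Tool frame: the origin (TCP) lies at the very end of the fingers, on their centre line; the grasp point (between the pads) lies 19 mm behind it (grasp_offset is the distance from the TCP to the grasp point, in m); z points along the fingers, y is the direction in which the jaws open and shut (so a half turn about z gives the same grasp; the last joint's range is limited). The gripper opens to 93 mm and grips with 3 to 60 N. Pads are 15 mm wide; open, the fingers measure 128 mm over their backs; the gripper's body (75 mm by 188 mm) begins 65 mm behind the grasp point.
Start: joints at [1.068, 0.13, 1.488, -0, 1.523, -0.085], TCP at [0.243, 0.548, 0.219] pointing down, gripper open.
Joint ranges: [-2.96, 2.96], [-0.89, 2.26], [0.02, 2.5], [-1.34, 4.48], [0, 2.73], [-2.66, 2.66]. Speed limits (rad/s): [2.39, 2.39, 2.79, 3.14, 3.14, 3.14].

INTERFACE

Orientations are given as a rotation vector (axis times angle).
In Python, from plant import read_state, read_camera, close_job, search_frame, masks_of, grasp_offset gives the robot as it stands.
- The arm moves only by the tool drive_tool, never from a script. Its argument "plan" is a list of rows, each an object with "claw": the closure, from 0 (fully open) to 1 (shut); "linear": the shift along the tool's x, y, z in cm, a list of three; "angular": the turn, a rotation vector about the tool's x, y, z in degrees, a list of three. In form: [{"claw": claw, "linear": [tx, ty, tz], "angular": [ax, ay, az]}, ...]. A call has 1 to 12 rows; each row shifts and turns the commanded pose from where the row before left it, along the tool's axes as they then stand; what a row does not reach is not made up. A row lasts 1/8 s, in which the tool goes at most 62.5 mm and 10.7 degrees, less where a joint would pass 70% of its speed; a pose out of reach is approached as far as the arm can. A call is refused whole if a number of a shift passes 6.25 or a number of a turn 10.7, either way. A call with a gripper value outside its range is refused whole. The fingers move at their own pace and stop on an object; "newtons" is the grip in N (left out, the last holds). Time passes only in rows, so rows that do not move let the fingers close. It gives the time, the measured TCP pose, the force and the opening at its end, in the units of the state.
- read_state(): the state, without advancing time (a new reading comes with each control period).
- read_camera(name): name is "scene" or "side" or "wrist"; returns a dict with "pixels" (384x512x3 uint8, red, green, blue), "K" (3x3 intrinsics, pixels), "D" ([k1, k2, p1, p2, k3] as OpenCV has them; the pictures are not rectified), "xyz" and "attitude" of the camera in the world. Camera axes: x right, y up, looking along -z (the intrinsics and any distortion apply to the point x, -y, -z); pixel columns grow to the right and rows downward; lengths in m; the calibration is good to about 2 mm. A picture is of the moment at which its call begins. There is no depth.
- close_job(): hands the job in, once; it reports no verdict.
Trained networks look in a picture, given as the dict that the camera call returned (one of the last four; its "shot" number tells which), for a name from the list of things; names that differ only in an ending like _2 or _b are one class to them, and where a whole thing is asked for, a point or a joint stands for the part that bears it (a point fixed in the world has none). Each returns a list of dicts, best first, with "p" (0 to 1); they miss things now and then, are a little off and sometimes report something else, mostly with a low value. They report only what shows in the picture. A call takes as long as a camera call. They do not tell look-alikes from the thing itself.
- search_frame(picture, label): "at" ([x, y, z] in m, in world coordinates, good to about 4 mm: the middle of the surface that is visible of it).
- masks_of(picture, label): "mask" (384x512 bool, what is visible of it).
The state is a dict: "t": time; "q": joint angles; "dq": joint speeds; "joint_torque": joint torques, N m; "tool_pos": TCP position; "orientation": TCP orientation; "force": force on the tool from outside, world axes, zero at the start; "wrist_torque": the same for the moment, N m; "opening": finger opening in m.
Only numpy, scipy, OpenCV 4.12 (cv2) and the standard library are available. Lean on these libraries where they do the work, as an engineer would, in place of code of your own. Each camera call takes 0.05 s, during which the arm holds its last target.

TASK

Vent the little resin-curing oven: first push the round plunger on top of the fume extractor all the way down while the oven's shutter is still shut, and let it come back up. Then use the upright tab of the shutter on the oven's roof to slide it half open against its spring without ever running it wide open, and finish the job while still holding it there at half travel. Leave the other things on the bench where they are.

Things in the scene. Friction and masses are not known exactly. Their poses are not given: they have to be found in the camera images.
- oven: Cream-grey curing oven, a box 140 mm (its x) by 190 mm (its y) by 110 mm high, fixed; glass door on its -x side. Origin at the centre of its underside, z up. A steel shutter on its flat roof opens along the oven's +y. Two guide rails along y on the roof at x = -54 and +54 mm are 9 mm wide, tops 119 mm up; a bar across the roof at y = +79 mm is 100 x 8 mm, top 124 mm up.
- tab (a point): Centre of the shutter's upright dark steel tab, 40 mm (oven x) by 12 mm (oven y, the sliding direction) by 40 mm high: half-way up, 134 mm above the bench. It stands in the middle of the flat 98 x 72 x 4 mm shutter plate, nothing else within 30 mm of it, and moves with the shutter; axes as the oven's. Shut, it is at x = 0, y = -47 mm in the oven's frame.
- half_mark (a point): Fixed point on the oven: where the tab's centre (tab) is at exactly half travel; x = 0, y = -17 mm in the oven's frame, 134 mm above the bench. To the eye: three black ticks on each rail mark the tab's centre line when shut, half open (the middle tick) and wide open, 30 mm apart.
- shutter (a joint): Travel of the shutter in m: 0 shut, 0.030 half open, 0.060 wide open (stop); grows along the oven's +y. A spring pulls it shut with about 3 N at 0, 7.5 N at half and 12 N at the stop; it goes back as soon as it is let go.
- extractor: Grey fume extractor, a box 120 mm (x) by 130 mm (y) by 75 mm high, fixed to the bench, with a slotted grille on its -x side. Origin at the centre of its underside, z up. The plunger stands in a low collar (46 mm wide, 10 mm high) at the middle of its roof.
- plunger_top (a point): Centre of the top face of the extractor's plunger: a black cap 26 mm across and 8 mm thick on a 16 mm steel stem, 112 mm above the bench at rest; moves straight down when pushed.
- plunger (a joint): Stroke of the plunger in m: 0 up, 0.015 fully down (stop). A spring pushes it back up with about 3 N at the top and 8 N at the bottom.
- varnish: Bystander: small capped varnish bottle, 28 mm across, 65 mm high, loose; origin at the centre of its underside.
- beadjar: Bystander: lidded bead jar, 48 mm across, 55 mm high, loose; origin at the centre of its underside.
- dish: Bystander: clear shallow dish, 54 mm across, 14 mm high, loose; origin at the centre of its underside.
- tweezers: Bystander: dark tweezers lying flat along their x, about 130 mm long, 7 mm high, loose; origin near the middle, on the bench.
- paintbrush: Bystander: small paintbrush lying flat along its x, about 150 mm long, 7 mm high, loose; origin on the bench, 95 mm from the handle's end.
- brooch: Bystander: round flower brooch, about 40 mm across and 14 mm high, lying on the bench, loose; origin at the centre of its underside.
Things that resemble listed ones, but are neither listed nor needed, are in the scene too. What is shaped like the extractor but pink is not meant.

How it is judged:
By the outcome, as a careful person would: the job done as asked, in the order asked, and still so for the second after the job is handed in, while the arm keeps its last pose, push and grip.
It also fails if it takes over 42 s, if anything falls off the work surface, if the arm or the gripper's body presses on something with over 40 N, if the wrist force passes 120 N, or if a joint passes its speed limit or range.

## Working session

There is one attempt and no reset: what is moved stays moved. The work goes in short steps, Python scripts to look and compute and a tool call to move; the robot and the scene stay as the last step left them, time stands still between calls to the robot, and variables do not carry over. Pictures are saved under pics/ and viewed, and the job is handed in when it is done.

Besides the shell and the picture viewer there is one more tool, called after "Call:" in YAML: its name, and indented under it one key for each argument. drive_tool: Moves the arm, as the interface text tells. Its arguments: {"type":"object","properties":{"plan":{"type":"array"},"newtons":{"type":"number"}},"required":["plan"]}

```bash
mkdir -p pics; ls; cat > h.py <<'E'
from plant import *
import numpy as np, cv2
from scipy.spatial.transform import Rotation as R
def save(p,n): cv2.imwrite('pics/'+n+'.png',p["pixels"][:,:,::-1])
def att(p):
    a=np.array(p["attitude"],float)
    return a if a.shape==(3,3) else (R.from_rotvec(a).as_matrix() if a.size==3 else R.from_quat(a).as_matrix())
def proj(p,X):
    A=att(p); c=(np.atleast_2d(X)-np.array(p["xyz"]))@A
    c=c*[1,-1,-1]
    return cv2.projectPoints(c,np.zeros(3),np.zeros(3),np.array(p["K"],float),np.array(p["D"],float))[0][:,0]
def onz(p,uv,z):
    n=cv2.undistortPoints(np.array(uv,float).reshape(-1,1,2),np.array(p["K"],float),np.array(p["D"],float))[:,0]
    d=np.c_[n[:,0],-n[:,1],-np.ones(len(n))]@att(p).T
    o=np.array(p["xyz"]); return o+d*((z-o[2])/d[:,2])[:,None]
E
python3 - <<'E'
from h import *
print(read_state())
for c in ["scene","side","wrist"]:
    p=read_camera(c); save(p,c+"1"); print(c,p["xyz"],p["attitude"],p["K"],p["D"])
    for l in ["oven","tab","extractor","plunger_top"]:
        print(l,[(np.round(d["at"],4),round(d["p"],2)) for d in search_frame(p,l)])
E
```

```text
pics
{'t': 0.0, 'q': array([ 1.06758617e+00,  1.31164643e-01,  1.48924666e+00, -5.39144813e-05,
        1.52298846e+00, -8.53844475e-02]), 'dq': array([ 1.75853902e-03, -6.49373159e-04, -1.58883662e-03,  7.59709549e-05,
       -1.39366622e-03, -7.24259670e-04]), 'joint_torque': array([-6.99104203e-04, -5.59832740e+01, -4.91770506e+01,  7.67405285e-02,
        3.51302465e-02, -1.66872969e-04]), 'tool_pos': array([0.24318551, 0.54790049, 0.21760327]), 'orientation': array([-6.51453062e-01, -3.07282220e+00,  2.74068633e-03]), 'force': array([ 0.58282865,  0.07157108, -0.17803462]), 'wrist_torque': array([ 0.02100926, -0.02226543,  0.01669887]), 'opening': 0.09300230220247917}
scene [ 0.909369   -0.40240142  1.01829191] [0.55094578 0.19792336 0.62710905] [[394.02521712   0.         260.56599024]
 [  0.         394.02521712 194.0294922 ]
 [  0.           0.           1.        ]] [0.01183544 0.         0.         0.         0.        ]
oven [(array([ 0.6167, -0.1921,  0.1053]), 0.66)]
tab [(array([ 0.6188, -0.2292,  0.1134]), 0.74), (array([ 0.5163, -0.0095,  0.0389]), 0.61)]
extractor [(
[... 712 characters left out ...]
xtractor [(array([0.6288, 0.3543, 0.0679]), 0.81), (array([0.5949, 0.1323, 0.0662]), 0.78), (array([ 0.3862, -0.0302,  0.0078]), 0.72), (array([0.4063, 0.3511, 0.0658]), 0.56)]
plunger_top [(array([0.4078, 0.387 , 0.1086]), 0.57), (array([0.6451, 0.3854, 0.1119]), 0.43), (array([0.6016, 0.1653, 0.1093]), 0.41)]
wrist [0.17264588 0.57902234 0.38431292] [-0.24529581 -0.16285009  1.14393631] [[279.1109815    0.         258.92401526]
 [  0.         279.1109815  192.52184116]
 [  0.           0.           1.        ]] [-0.04412229  0.          0.          0.          0.        ]
oven []
tab []
extractor [(array([0.3989, 0.3996, 0.0742]), 0.71)]
plunger_top [(array([0.4071, 0.3969, 0.1172]), 0.7)]
```

View pics/scene1.png

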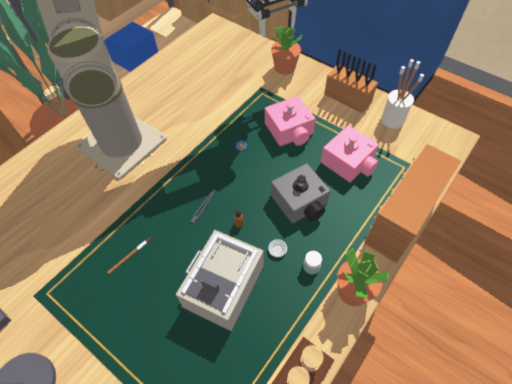

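View pics/side1.png

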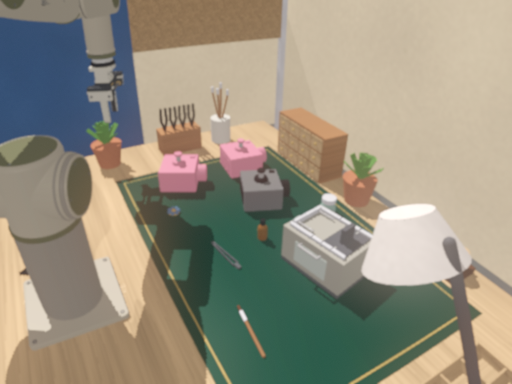

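View pics/wrist1.png

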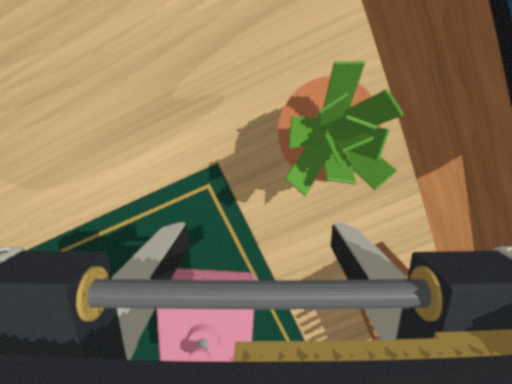

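The scene and side views show the grey extractor (scene ~(300,190)), two pink look-alikes, and the oven (~(222,278)) with its dark tab at ~(208,290). I'll zoom in next.

```bash
python3 - <<'E'
import cv2
a=cv2.imread('pics/scene1.png'); b=cv2.imread('pics/side1.png')
cv2.imwrite('pics/c1.png',cv2.resize(a[225:335,165:275],None,fx=5.4,fy=5.4,interpolation=cv2.INTER_CUBIC))
cv2.imwrite('pics/c2.png',cv2.resize(a[155:225,260:340],None,fx=8,fy=8,interpolation=cv2.INTER_CUBIC))
cv2.imwrite('pics/c3.png',cv2.resize(b[195:295,270:380],None,fx=5.8,fy=5.8,interpolation=cv2.INTER_CUBIC))
cv2.imwrite('pics/c4.png',cv2.resize(b[160:215,230:300],None,fx=8,fy=8,interpolation=cv2.INTER_CUBIC))
E
```

```text
(no output)
```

View pics/c1.png

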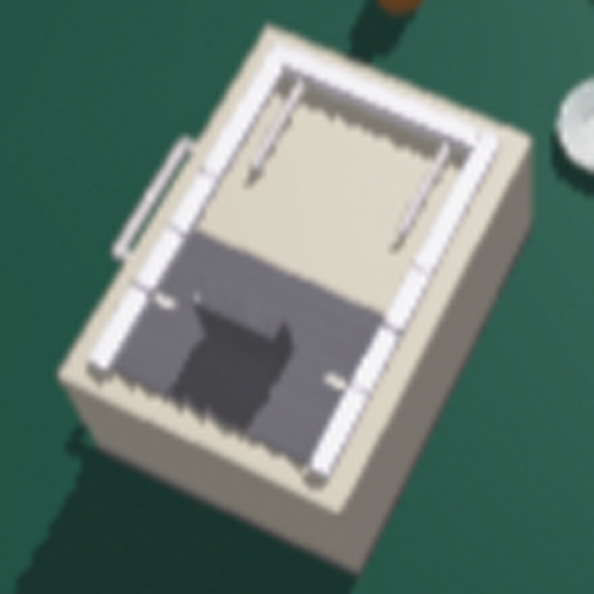

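View pics/c2.png

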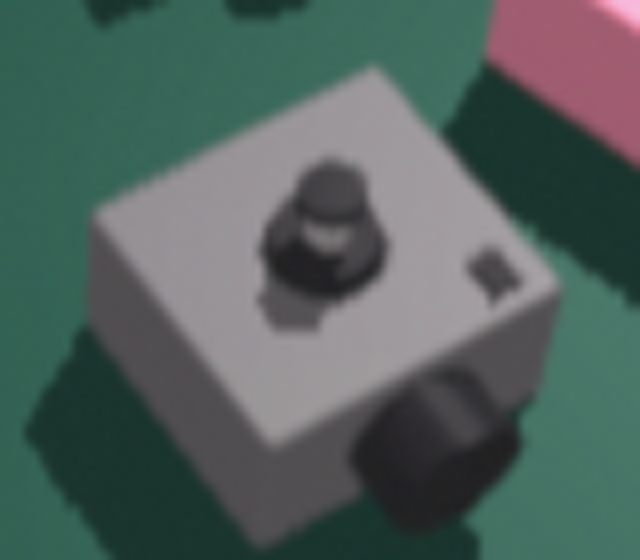

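View pics/c3.png

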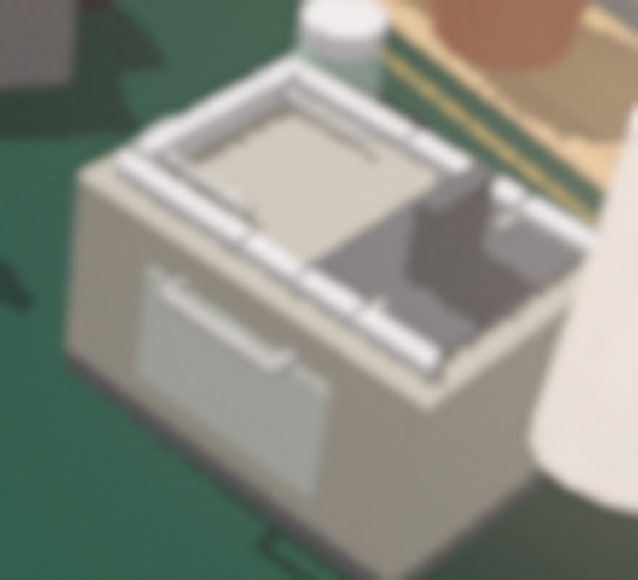

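View pics/c4.png

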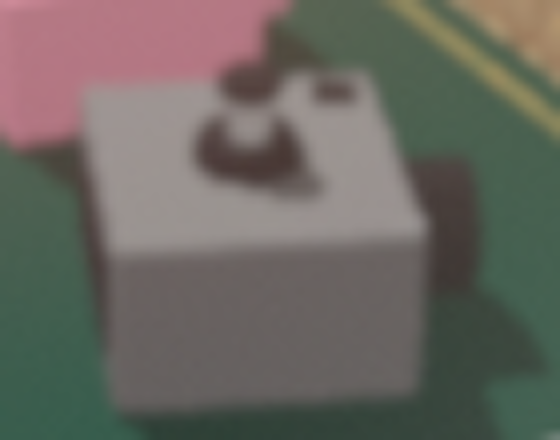

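```bash
python3 - <<'E'
from h import *
from scipy.optimize import least_squares
s=read_camera("scene"); d=read_camera("side")
f=lambda c,k,o:(np.array(c,float)+.5)/k-.5+np.array(o)
def fit(obs,hx,hy,h,g):
    def r(v):
        c,si=np.cos(v[2]),np.sin(v[2]); out=[]
        for p,uv,loc in obs:
            L=np.array(loc)*[hx,hy]; X=np.c_[v[0]+c*L[:,0]-si*L[:,1],v[1]+si*L[:,0]+c*L[:,1],np.full(len(L),h)]
            out.append((proj(p,X)-uv).ravel())
        return np.concatenate(out)
    q=least_squares(r,g); print(q.x,np.degrees(q.x[2]),np.round(q.fun,1)); return q.x
so=f([(268,25),(530,138),(340,513),(60,375)],5.4,(165,225)); sl=[(-1,1),(1,1),(1,-1),(-1,-1)]
do=f([(430,408),(80,177),(295,55)],5.8,(270,195)); dl=[(-1,-1),(-1,1),(1,1)]
for obs in ([(s,so,sl)],[(d,do,dl)],[(s,so,sl),(d,do,dl)]): v=fit(obs,.07,.095,.11,[.61,-.19,0])
c,si=np.cos(v[2]),np.sin(v[2])
for y in(-.047,-.017,.013): print('tab',v[0]-si*y,v[1]+c*y)
se=f([(95,213),(375,65),(562,288),(275,445)],8,(260,155)); el=[(-1,-1),(-1,1),(1,1),(1,-1)]
de=f([(85,92),(365,72),(425,235),(112,252)],8,(230,160)); del_=[(-1,1),(1,1),(1,-1),(-1,-1)]
print(onz(s,se,.075),onz(d,de,.075))
print('plunger',onz(s,f([(333,182)],8,(260,155)),.112),onz(d,f([(250,72)],8,(230,160)),.112))
st=read_state();print(R.from_rotvec(st["orientation"]).as_matrix())
for p,l in((s,'scene'),(d,'side')):
  for n in ["varnish","beadjar","dish","tweezers"]:print(l,n,[(np.round(q["at"],3),round(q["p"],2)) for q in search_frame(p,n)][:2])
E
```

```text
[ 0.60219465 -0.17721956  0.20840201] 11.940555562285716 [ 0.   0.1  0.3 -0.1  0.1 -0.1 -0.4  0.1]
[ 0.60105508 -0.1793695   0.21075517] 12.075381484762646 [ 0.1 -0.   0.  -0.3 -0.1  0.4]
[ 0.60203296 -0.17777832  0.21042342] 12.056374155600313 [-0.3  0.2  0.  -0.   0.   0.  -0.6  0.3 -0.1 -0.6  0.  -0.8 -0.2 -0. ]
tab 0.6118500362164108 -0.22374162530367825
tab 0.6055838161036997 -0.19440334850528643
tab 0.5993175959909887 -0.1650650717068946
[[0.52894414 0.13274434 0.075     ]
 [0.57313135 0.25002256 0.075     ]
 [0.68220476 0.20619351 0.075     ]
 [0.63707673 0.09106087 0.075     ]] [[0.56885335 0.24223958 0.075     ]
 [0.67857156 0.20468325 0.075     ]
 [0.63291508 0.08727664 0.075     ]
 [0.52275697 0.13090624 0.075     ]]
plunger [[0.60312374 0.17246827 0.112     ]] [[0.60275035 0.16931078 0.112     ]]
[[-9.13984282e-01  4.05749589e-01  6.48037569e-05]
 [ 4.05749592e-01  9.13984282e-01  3.90955732e-05]
 [-4.33666024e-05  6.20268373e-05 -9.99999997e-01]]
scene varnish []
scene beadjar [(array([0.762, 0.006, 0.054]), 0.75)]
scene dish [(array([ 0.649, -0.002,  0.01 ]), 0.58)]
scene tweezers [(array([ 0.391, -0.032,  0.008]), 0.51)]
side varnish [(array([ 0.505, -0.012,  0.035]), 0.51)]
side beadjar [(array([0.749, 0.002, 0.051]), 0.71)]
side dish []
side tweezers [(array([ 0.387, -0.033,  0.007]), 0.64), (array([ 0.603, -0.236,  0.113]), 0.42)]
```

Call:
drive_tool:
  plan:
    - {"claw":1,"linear":[-4.83,-1.99,0],"angular":[0,0,0]}
    - {"claw":1,"linear":[-4.83,-1.99,0],"angular":[0,0,0]}
    - {"claw":1,"linear":[-4.83,-1.99,0],"angular":[0,0,0]}
    - {"claw":1,"linear":[-4.83,-1.99,0],"angular":[0,0,0]}
    - {"claw":1,"linear":[-4.83,-1.99,0],"angular":[0,0,0]}
    - {"claw":1,"linear":[-4.83,-1.99,0],"angular":[0,0,0]}
    - {"claw":1,"linear":[-4.83,-1.99,0],"angular":[0,0,0]}
    - {"claw":1,"linear":[-4.83,-1.99,0],"angular":[0,0,0]}
    - {"claw":1,"linear":[-4.83,-1.99,0],"angular":[0,0,0]}
    - {"claw":1,"linear":[-4.83,-1.99,0],"angular":[0,0,0]}
    - {"claw":1,"linear":[0,0,0],"angular":[0,0,0]}
    - {"claw":1,"linear":[0,0,0],"angular":[0,0,0]}
  newtons: 20

```text
t: 2.75
tool_pos: [0.6039, 0.1706, 0.2184]
orientation: [-0.652, -3.072, -0.0]
force: [-0.6, 0.5, 0.6]
opening: 0.001
```

Down to just above the cap, then look.

Call:
drive_tool:
  plan:
    - {"claw":1,"linear":[0,0,4.5],"angular":[0,0,0]}
    - {"claw":1,"linear":[0,0,4.5],"angular":[0,0,0]}
    - {"claw":1,"linear":[0,0,0.5],"angular":[0,0,0]}
    - {"claw":1,"linear":[0,0,0],"angular":[0,0,0]}

```text
t: 3.25
tool_pos: [0.604, 0.1715, 0.1248]
orientation: [0.649, 3.073, 0.001]
force: [0.0, 0.2, 1.2]
opening: 0.0007
```

```bash
python3 - <<'E'
from h import *
st=read_state();print(st["tool_pos"],st["force"])
a=read_camera("scene");b=read_camera("side")
A=cv2.resize(a["pixels"][140:230,250:350],None,fx=5,fy=5,interpolation=2);B=cv2.resize(b["pixels"][135:225,210:310],None,fx=5,fy=5,interpolation=2)
cv2.imwrite('pics/p2.png',np.vstack([A,B])[:, :, ::-1]) if 0 else (cv2.imwrite('pics/p2a.png',A[:,:,::-1]),cv2.imwrite('pics/p2b.png',B[:,:,::-1]))
E
```

```text
[0.6040464  0.17150408 0.12483734] [0.03876522 0.15474892 1.17101596]
```

View pics/p2a.png

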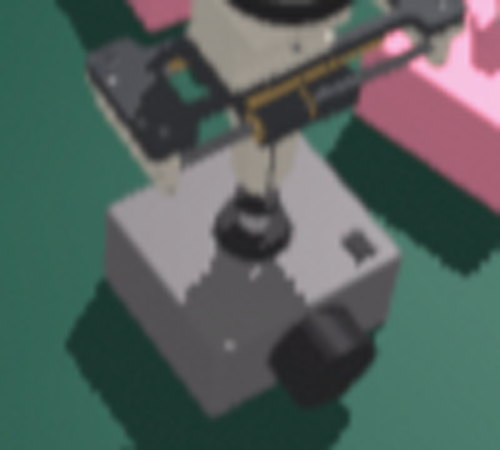

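View pics/p2b.png

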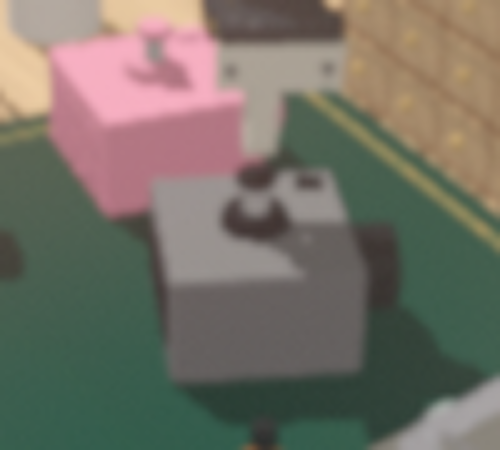

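Both views show the closed tips centred over the black cap (crop ~(257,190) and (257,170)). Pressing down.

Call:
drive_tool:
  plan:
    - {"claw":1,"linear":[0,0,1],"angular":[0,0,0]}
    - {"claw":1,"linear":[0,0,1],"angular":[0,0,0]}
    - {"claw":1,"linear":[0,0,0.6],"angular":[0,0,0]}
    - {"claw":1,"linear":[0,0,0],"angular":[0,0,0]}
    - {"claw":1,"linear":[0,0,0],"angular":[0,0,0]}

```text
t: 3.98
tool_pos: [0.6055, 0.1708, 0.0988]
orientation: [0.651, 3.071, 0.002]
force: [2.1, 1.3, 7.1]
opening: 0.0006
```

Call:
drive_tool:
  plan:
    - {"claw":1,"linear":[0,0,0.2],"angular":[0,0,0]}
    - {"claw":1,"linear":[0,0,0.1],"angular":[0,0,0]}
    - {"claw":1,"linear":[0,0,0],"angular":[0,0,0]}

```text
t: 4.35
tool_pos: [0.6056, 0.1709, 0.0972]
orientation: [0.651, 3.07, 0.002]
force: [-3.5, -0.2, 15.6]
opening: 0.0003
```

Call:
drive_tool:
  plan:
    - {"claw":1,"linear":[0,0,0.1],"angular":[0,0,0]}
    - {"claw":1,"linear":[0,0,0],"angular":[0,0,0]}

```text
t: 4.6
tool_pos: [0.6057, 0.1709, 0.0971]
orientation: [0.651, 3.07, 0.002]
force: [-5.9, -1.2, 22.2]
opening: 0.0007
```

The force climbed from 16 to 22 N with no further travel at z≈0.097, so it's on the stop. Lifting.

Call:
drive_tool:
  plan:
    - {"claw":1,"linear":[0,0,-2],"angular":[0,0,0]}
    - {"claw":1,"linear":[0,0,-6],"angular":[0,0,0]}
    - {"claw":1,"linear":[0,0,-6],"angular":[0,0,0]}
    - {"claw":1,"linear":[0,0,0],"angular":[0,0,-9]}
    - {"claw":0.5,"linear":[0,0,0],"angular":[0,0,-9]}
    - {"claw":0.5,"linear":[0,0,0],"angular":[0,0,-9]}
    - {"claw":0.5,"linear":[0,0,0],"angular":[0,0,-9]}
    - {"claw":0.5,"linear":[0,0,0],"angular":[0,0,0]}

```text
t: 5.6
tool_pos: [0.6037, 0.1703, 0.2328]
orientation: [0.328, -3.123, 0.0]
force: [0.5, -0.0, -0.1]
opening: 0.0358
```

```bash
python3 - <<'E'
from h import *
st=read_state();M=R.from_rotvec(st["orientation"]).as_matrix();print(st["tool_pos"],st["force"],st["q"],st["opening"]);print(M)
print('yaw of tool y',np.degrees(np.arctan2(M[1,1],M[0,1])))
print('to tab',(np.array([.6119,-.2237,.24])-st["tool_pos"])@M)
b=read_camera("side");cv2.imwrite('pics/p3b.png',cv2.resize(b["pixels"][135:225,210:310],None,fx=5,fy=5,interpolation=2)[:,:,::-1])
E
```

```text
[0.60365626 0.17034055 0.23275277] [ 0.48093243 -0.04185714 -0.09218703] [ 1.93357390e-01  2.00051397e-01  1.38526676e+00 -7.75078432e-05
  1.55801224e+00 -1.58689190e+00] 0.03583426941161479
[[-9.78143113e-01 -2.07925931e-01 -1.69046540e-03]
 [-2.07925533e-01  9.78144573e-01 -4.09972534e-04]
 [ 1.73876348e-03 -4.95208917e-05 -9.99998487e-01]]
yaw of tool y 102.00083414223488
to tab [ 0.07388014 -0.38714307 -0.00709961]
```

View pics/p3b.png

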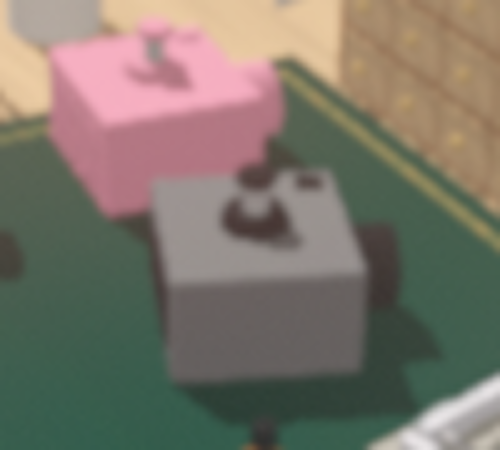

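The plunger is back up (crop (255,178), same as before). Yaw matches the oven. Now moving over the tab.

Call:
drive_tool:
  plan:
    - {"claw":0.5,"linear":[0.92,-4.84,0],"angular":[0,0,0]}
    - {"claw":0.5,"linear":[0.92,-4.84,0],"angular":[0,0,0]}
    - {"claw":0.5,"linear":[0.92,-4.84,0],"angular":[0,0,0]}
    - {"claw":0.5,"linear":[0.92,-4.84,0],"angular":[0,0,0]}
    - {"claw":0.5,"linear":[0.92,-4.84,0],"angular":[0,0,0]}
    - {"claw":0.5,"linear":[0.92,-4.84,0],"angular":[0,0,0]}
    - {"claw":0.5,"linear":[0.92,-4.84,0],"angular":[0,0,0]}
    - {"claw":0.5,"linear":[0.92,-4.84,0],"angular":[0,0,0]}
    - {"claw":0.5,"linear":[0,0,0],"angular":[0,0,0]}
    - {"claw":0.5,"linear":[0,0,5],"angular":[0,0,0]}
    - {"claw":0.5,"linear":[0,0,0],"angular":[0,0,0]}

```text
t: 7.02
tool_pos: [0.6101, -0.2213, 0.1785]
orientation: [0.327, -3.116, -0.008]
force: [-0.1, 1.4, 0.6]
opening: 0.0467
```

```bash
python3 - <<'E'
from h import *
st=read_state();M=R.from_rotvec(st["orientation"]).as_matrix();print(st["tool_pos"],st["force"],st["q"],st["opening"])
print('yaw of tool y',np.degrees(np.arctan2(M[1,1],M[0,1])))
print('to tab',(np.array([.6119,-.2237,.125])-st["tool_pos"])@M)
a=read_camera("scene");b=read_camera("side");w=read_camera("wrist");save(w,'w4')
cv2.imwrite('pics/p4a.png',cv2.resize(a["pixels"][225:335,165:275],None,fx=5,fy=5,interpolation=2)[:,:,::-1])
cv2.imwrite('pics/p4b.png',cv2.resize(b["pixels"][185:295,270:380],None,fx=5,fy=5,interpolation=2)[:,:,::-1])
E
```

```text
[ 0.61012915 -0.22133052  0.17846158] [-0.12314647  1.40677225  0.55079667] [-4.27139954e-01  2.91126323e-01  1.37825083e+00  3.00360237e-04
  1.48173075e+00 -2.20681751e+00] 0.04670650788572991
yaw of tool y 101.96513851293997
to tab [-0.00164073 -0.0030001   0.05343406]
```

View pics/p4a.png

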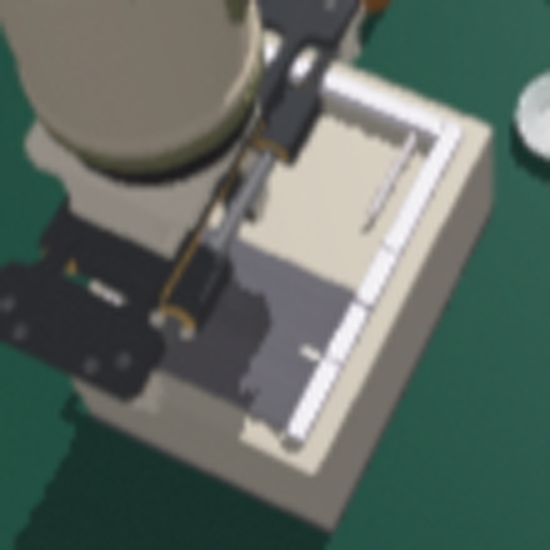

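View pics/p4b.png

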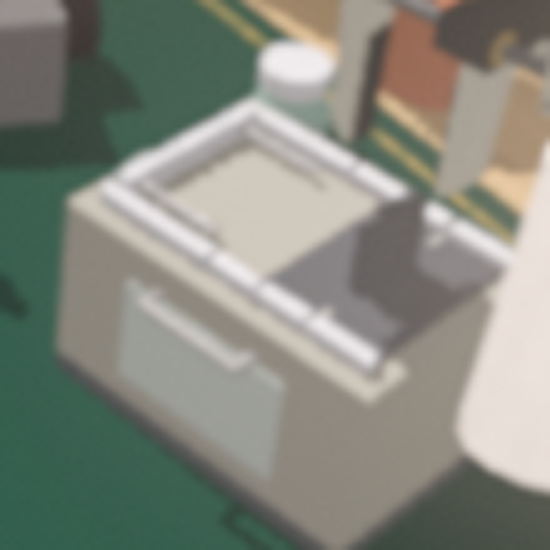

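View pics/w4.png

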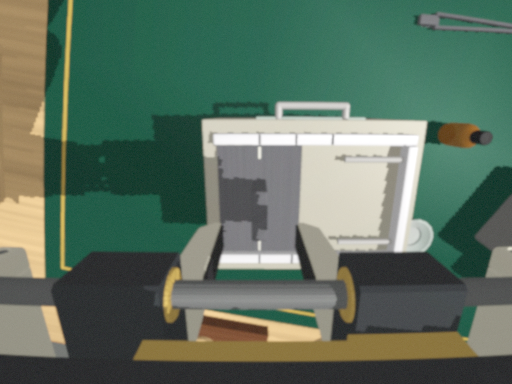

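The wrist view shows the tab's pointers (260,152)/(260,246) on the first tick, centred between the fingers (~212 and ~314). Lowering around the tab and gripping.

Call:
drive_tool:
  plan:
    - {"claw":0.5,"linear":[-0.15,-0.2,0],"angular":[0,0,0]}
    - {"claw":0.5,"linear":[0,0,2.5],"angular":[0,0,0]}
    - {"claw":0.5,"linear":[0,0,2.5],"angular":[0,0,0]}
    - {"claw":0.5,"linear":[0,0,0],"angular":[0,0,0]}
    - {"claw":0.5,"linear":[0,0,0],"angular":[0,0,0]}

```text
t: 7.8
tool_pos: [0.6159, -0.2254, 0.1356]
orientation: [-0.33, 3.122, -0.002]
force: [-0.4, 0.6, -0.1]
opening: 0.0462
```

```bash
python3 - <<'E'
from h import *
st=read_state();M=R.from_rotvec(st["orientation"]).as_matrix();print(st["tool_pos"],st["force"],st["opening"])
print('to tab',(np.array([.6119,-.2237,.125])-st["tool_pos"])@M)
w=read_camera("wrist");save(w,'w5')
cv2.imwrite('pics/w5c.png',cv2.resize(w["pixels"][95:285,190:440],None,fx=3,fy=3,interpolation=2)[:,:,::-1])
def ov(x,y,z):
    t=.2104;c,s=np.cos(t),np.sin(t);return [.602+c*x-s*y,-.1778+s*x+c*y,z]
print(proj(w,[ov(-.054,y,.119) for y in(-.047,-.017,.013)]))
E
```

```text
[ 0.61587643 -0.22544187  0.13556395] [-0.38335932  0.56242654 -0.11461457] 0.0462220434816607
to tab [0.00354281 0.00254857 0.01055445]
[[262.56654746 144.05263721]
 [308.79680169 144.07858676]
 [354.64514177 144.22296669]]
```

View pics/w5c.png

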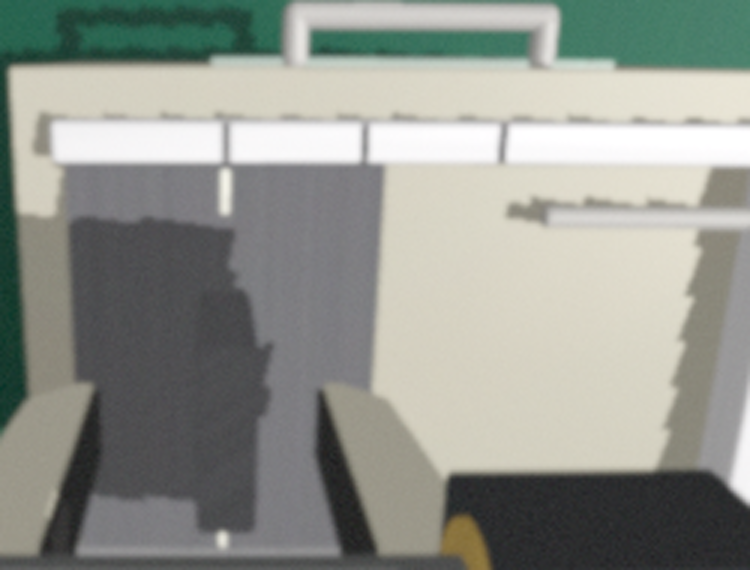

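Fingers straddle the tab (tab dark at crop (228,420)). A small centring correction, then close.

Call:
drive_tool:
  plan:
    - {"claw":0.5,"linear":[0.3,0.3,0.9],"angular":[0,0,0]}
    - {"claw":0.5,"linear":[0,0,0],"angular":[0,0,0]}
    - {"claw":1,"linear":[0,0,0],"angular":[0,0,0]}
    - {"claw":1,"linear":[0,0,0],"angular":[0,0,0]}
    - {"claw":1,"linear":[0,0,0],"angular":[0,0,0]}
    - {"claw":1,"linear":[0,0,0],"angular":[0,0,0]}
    - {"claw":1,"linear":[0,0,0],"angular":[0,0,0]}
  newtons: 35

```text
t: 8.72
tool_pos: [0.6114, -0.2226, 0.1247]
orientation: [-0.33, 3.124, 0.0]
force: [0.4, 1.6, 1.7]
opening: 0.0115
```

```bash
cat > m.py <<'E'
from h import *
import sys
st=read_state();M=R.from_rotvec(st["orientation"]).as_matrix();print(st["t"],st["tool_pos"],st["force"]@M,st["opening"])
w=read_camera("wrist");n=sys.argv[1]
cv2.imwrite(f'pics/{n}.png',cv2.resize(w["pixels"][95:285,140:390],None,fx=3,fy=3,interpolation=2)[:,:,::-1])
print('tool y travel along oven y (fit frame, tab at)',(st["tool_pos"]-np.array([.602,-.1778,0]))@[-np.sin(.2104),np.cos(.2104),0])
E
python3 m.py w6
```

```text
8.725 [ 0.61143505 -0.22262382  0.12471878] [-0.77060176  1.4710676  -1.72232486] 0.011462823824047797
tool y travel along oven y (fit frame, tab at) -0.045805865565489365
```

View pics/w6.png

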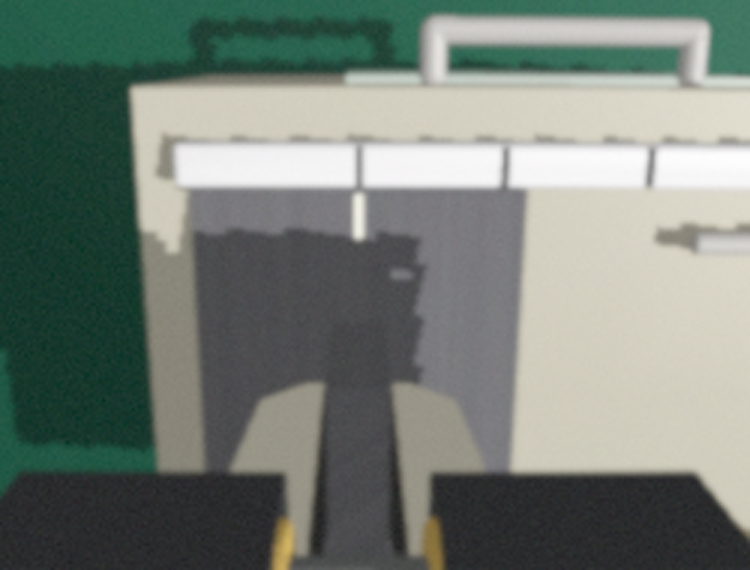

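The tab is held (opening 11.5 mm) and the pointer sits at the first tick (crop 358). Sliding it toward half in small rows.

Call:
drive_tool:
  plan:
    - {"claw":1,"linear":[0,0.5,0],"angular":[0,0,0]}
    - {"claw":1,"linear":[0,0.5,0],"angular":[0,0,0]}
    - {"claw":1,"linear":[0,0.5,0],"angular":[0,0,0]}
    - {"claw":1,"linear":[0,0.5,0],"angular":[0,0,0]}
    - {"claw":1,"linear":[0,0.5,0],"angular":[0,0,0]}
    - {"claw":1,"linear":[0,0.3,0],"angular":[0,0,0]}
    - {"claw":1,"linear":[0,0,0],"angular":[0,0,0]}
    - {"claw":1,"linear":[0,0,0],"angular":[0,0,0]}
    - {"claw":1,"linear":[0,0,0],"angular":[0,0,0]}
  newtons: 40

```text
t: 9.9
tool_pos: [0.6058, -0.1962, 0.1248]
orientation: [-0.33, 3.123, -0.003]
force: [3.4, -6.4, -2.1]
opening: 0.012
```

```bash
python3 m.py w7
```

```text
9.9 [ 0.60581807 -0.19616179  0.12475112] [-2.00990112 -6.96764895  2.11052877] 0.012000322427219627
tool y travel along oven y (fit frame, tab at) -0.0187542767798997
```

View pics/w7.png

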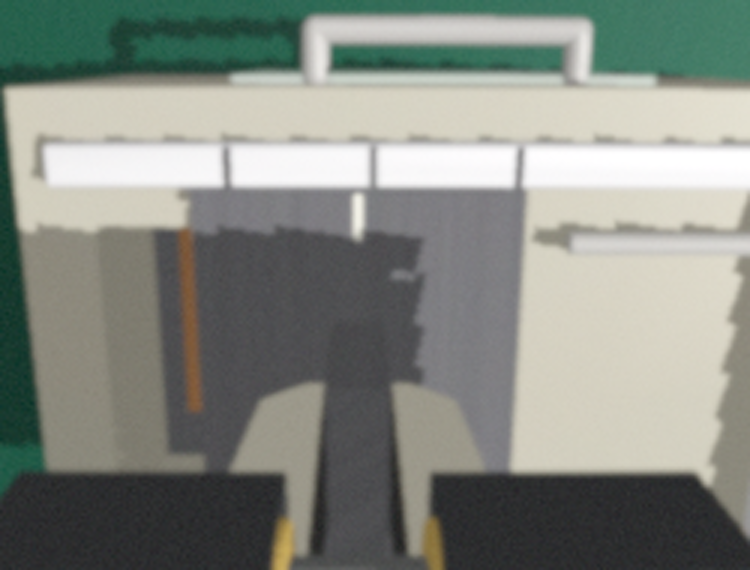

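The pointer (358) is 15 px short of the middle tick (373). At 147 px per 30 mm that is about 3 mm more, and the TCP travel of 27 mm agrees.

Call:
drive_tool:
  plan:
    - {"claw":1,"linear":[0,0.3,0],"angular":[0,0,0]}
    - {"claw":1,"linear":[0,0,0],"angular":[0,0,0]}
    - {"claw":1,"linear":[0,0,0],"angular":[0,0,0]}
    - {"claw":1,"linear":[0,0,0],"angular":[0,0,0]}
    - {"claw":1,"linear":[0,0,0],"angular":[0,0,0]}

```text
t: 10.58
tool_pos: [0.6052, -0.1933, 0.1248]
orientation: [-0.329, 3.123, -0.003]
force: [3.5, -6.1, -2.5]
opening: 0.0118
```

```bash
python3 m.py w8; python3 - <<'E'
from h import *
for c in("scene","side"): save(read_camera(c),c+"9")
E
```

```text
10.575 [ 0.60520696 -0.19333644  0.1247546 ] [-2.16390032 -6.7220177   2.55516758] 0.011846589835846088
tool y travel along oven y (fit frame, tab at) -0.01586360326624757
```

View pics/w8.png

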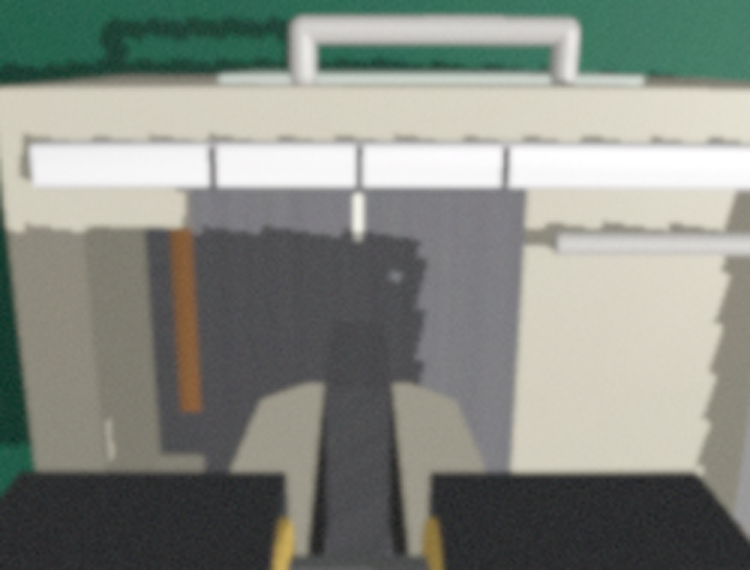

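View pics/scene9.png

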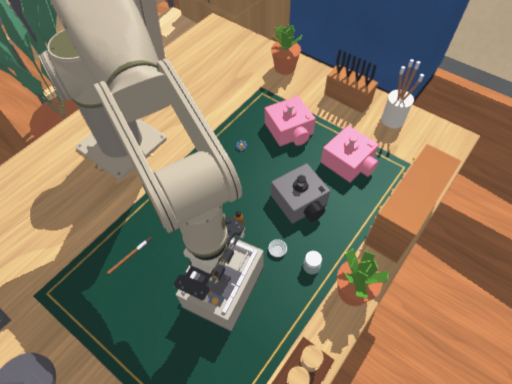

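View pics/side9.png

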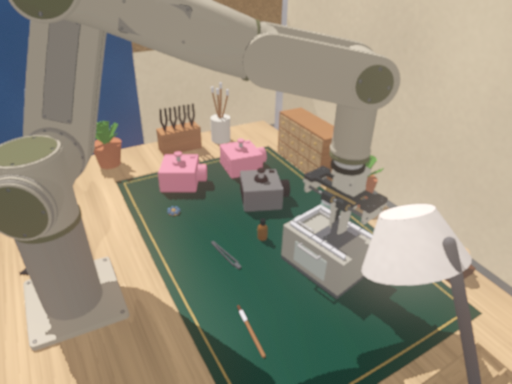

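The pointer (358) is now on the middle tick (359), TCP travel is 29.9 mm and the force along the slide is about 7 N, as expected at half. In the scene and side views the bystanders are where they started. Handing in.

```bash
python3 -c "
from plant import *
print(close_job()); s=read_state(); print(s['t'],s['tool_pos'],s['force'])"
```

```text
the job is handed in; nothing more can be done
None
the job is handed in; nothing more can be done
```

The job is done and handed in at about 10.7 s of the 42 s allowed.

- **Plunger:** with the shutter still shut, I pushed the grey extractor's plunger down onto its stop. The force rose from 16 to 22 N with no more travel at 97 mm above the bench. I released it, and the side camera showed it back up.
- **Shutter:** I gripped the upright tab and slid it once, in small steps, to half open without going past it. It is still held there with a 40 N grip.
- **Last checks:**
  - The tab's pointer was on the middle tick to within 1 pixel, about 0.2 mm.
  - The arm had travelled 29.9 mm from shut.
  - The spring force was about 7 N, close to the 7.5 N expected at half.
  - The other things on the bench looked unmoved in the pictures.
- **Disagreement:** the oven position I fitted from the scene and side cameras put the tab 1–2 mm off from what the wrist camera showed, which is within the calibration tolerance. I went by the ticks on the rail.

I couldn't read the robot's state after handing in, so nothing was checked during the final second.

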